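Feeler-blade check of a strip clamp

TASK

Put the strip clamp into its service check by pressing the keypad's long bar key, then the square key, then the round key, one at a time and each fully down. Then take the wider of the two feeler blades out of its holder and slide it straight down between the clamp's two spring leaves until it drags snugly: both leaves just give way by about a millimetre (a push of some 4 to 8 N), without forcing the blade out below them. Finish while holding the blade still at that depth, upright in your grip, and leave the narrow blade and the other things on the worktop where they are.

Things in the scene. Friction and masses are not known exactly. Their poses are not given: they have to be found in the camera images.
- keypad: white keypad unit, 160x78 mm, its top 22 mm above the worktop; fixed. Origin: centre of its underside; x runs along the row of three keys, z up.
- key_bar_top (a point): centre of the top of the long narrow key, 14 mm (keypad x) by 40 mm (keypad y), 32 mm above the worktop when up. The keys stand 48 mm apart in a row; which key has which place varies.
- key_bar (a joint): travel of the bar key in m: 0 up, grows downward to 0.005 at its stop; spring, about 4.5 N at the stop. Pressed counts from 0.003.
- key_square_top (a point): centre of the top of the square key, 24x24 mm, 32 mm above the worktop when up. The keys stand 48 mm apart in a row; which key has which place varies.
- key_square (a joint): travel of the square key in m: 0 up, grows downward to 0.005 at its stop; spring, about 4.5 N at the stop. Pressed counts from 0.003.
- key_round_top (a point): centre of the top of the round key, 26 mm across, 32 mm above the worktop when up. The keys stand 48 mm apart in a row; which key has which place varies.
- key_round (a joint): travel of the round key in m: 0 up, grows downward to 0.005 at its stop; spring, about 4.5 N at the stop. Pressed counts from 0.003.
- holder: aluminium block 124x40x50 mm with two slots from above, side by side along its x, 58 mm apart, each 27.5 mm (x) by 6.5 mm (y) and 45 mm deep; fixed. Origin: centre of its underside, z up.
- wide_grip (a point): centre of the handle of the WIDE feeler blade. It stands upright in one slot of the holder, handle up. Handle (black): 30 mm (blade x) by 12 mm (blade y, to be gripped across this) by 45 mm high. Steel blade below it: 24 mm wide (x), 5 mm thick (y), 90 mm long; whole gauge 130 mm, 0.07 kg. Axes: x along the width, y through the thickness, z up towards the handle.
- wide_tip (a point): middle of the lower end (tip) of the wide blade, 107.5 mm straight below wide_grip; it rests 5 mm above the worktop, 45 mm down in the slot.
- wide: the wide feeler blade as a whole; origin at its tip, axes as at wide_grip.
- narrow_grip (a point): centre of the handle of the NARROW feeler blade in the other slot, not to be used: handle 16x12x45 mm, blade 14 mm wide; otherwise like the wide one. Which slot holds which varies.
- clamp: grey base plate 76x136 mm of the strip clamp, its top 12 mm above the worktop; fixed. Origin: centre of its underside. It carries two spring-loaded steel leaves that face each other across its y; x runs along the leaves' width (36 mm), z up. Outboard of each leaf, 43 to 53 mm from the origin in y, stands a bracket 74 mm high.
- jaw_left: the fixed bracket that carries the left (+y) leaf; its origin lies within 0.4 mm of the clamp's.
- jaw_right: the same for the right (-y) leaf.
- leaf_left_top (a point): middle of the upper inner edge of the left (+y) leaf, 85 mm above the worktop. The leaves form a V: the mouth between the upper edges is about 13 mm (12.2 to 13.8), and the gap narrows evenly by 2 mm for every 10 mm of depth to about 1 mm at their lower edges, 25 mm above the worktop. The 5 mm blade first touches about 40 mm (36 to 44) below the mouth.
- leaf_right_top (a point): the same for the right (-y) leaf; half-way between the two points is the centre of the mouth.
- leaf_left (a joint): how far the left leaf has been pushed outward, m: 0 at rest, stop at 0.004; spring 4 N per mm. Both leaves pushed out by 0.5 to 1.5 mm is snug; the push on the blade is then about 3 to 8 N, and it rises by roughly 0.5 N for each mm of depth.
- leaf_right (a joint): the same for the right leaf.
- timer: white lab timer 66x62x22 mm; bystander, loose; origin at the centre of its underside.
- petri_2: lidded petri dish, 61 mm across, 14 mm high; bystander, loose; origin at the centre of its underside.
- forceps_1: steel forceps 124 mm long, 10 mm high; bystander, loose; origin at the centre of its underside.
- tape_roll: roll of white tape lying flat, 75 mm across, 19 mm high; bystander, loose; origin at the centre of its underside.

How it is judged (in metres and radians):
On the way, in this order (a step that is already met when the one before it is completed fails the run):
1. the bar key is pressed, the other keys up (value of joint key_bar above 0.003 m and value of joint each of key_square, key_round below 0.0015 m), for 0.05 s.
2. the square key is pressed, the other keys up (value of joint key_square above 0.003 m and value of joint each of key_bar, key_round below 0.0015 m), for 0.05 s.
3. the round key is pressed, the other keys up (value of joint key_round above 0.003 m and value of joint each of key_bar, key_square below 0.0015 m), for 0.05 s.
4. the wide blade has been drawn up out of the holder by its handle (height (world z) of wide_tip above 0.055 m and contact force between wide and the fingers above 1 N), for 0.1 s.
5. the wide blade sits snugly between the leaves, held (value of joint leaf_left between 0.0003 and 0.0021 m and value of joint leaf_right between 0.0003 and 0.0021 m and contact force between wide and leaf_left above 0.6 N and contact force between wide and leaf_right above 0.6 N and z of wide_tip in the frame of clamp between 0.022 and 0.068 m and x of wide_tip in the frame of clamp between -0.01 and 0.01 m and angle between wide's own z axis and vertical below 0.12 rad and angle between the y axis of wide and the y axis of clamp, either way round below 0.15 rad and contact force between wide and the fingers above 1 N and contact force between wide and clamp below 0.2 N and linear speed of wide below 0.01 m/s), for 0.2 s.
At the end, for the whole second after the job is handed in: The wide blade is gripped and still, upright within 0.12 rad, in line with the leaves within 0.15 rad, its tip within 10 mm of mid-width and 17 to 63 mm below the mouth, touching both leaves (over 0.6 N each) but not the base; each leaf is pushed out 0.3 to 2.1 mm (all of step 5); the arm keeps its last pose, push and grip.
It fails at once if two keys are pressed at once (value of joint each of key_bar, key_square above 0.002 m or value of joint each of key_bar, key_round above 0.002 m or value of joint each of key_square, key_round above 0.002 m).
It fails at once if a leaf is forced out by more than 3 mm (value of joint any of leaf_left, leaf_right above 0.003 m).
It fails at once if the narrow blade is moved out of its place (distance of narrow_grip from where it was at the start of the episode above 0.025 m).
It fails at once if a bystander is shifted by more than 30 mm (distance of any of timer, petri_2, forceps_1, tape_roll from where it was at the start of the episode above 0.03 m).
It also fails if it takes over 54 s, if anything falls off the work surface, if the arm or the gripper's body presses on something with over 40 N, if the wrist force passes 120 N, or if a joint passes its speed limit or range.

ROBOT

A 6-joint arm with a two-finger parallel gripper is mounted at the origin on a cart in front of the work surface, level with it; the furniture and walls round the work are solid. World frame = base frame: x ahead of the robot, y to its left, z up, the work surface at z = 0. Lengths are in mm, angles in rad, forces in N, time in s.
With the tool pointing down it reaches from about 275 to 750 mm from the base axis. Payload 10.2 kg.
Tool frame: the origin (TCP) lies at the very end of the fingers, on their centre line; the grasp point (between the pads) lies 19 mm behind it; x points along the fingers, z is the direction in which the jaws open and shut, and the axes are right-handed (so a half turn about x gives the same grasp; the last joint's range is limited). The gripper opens to 85 mm and grips with 20 to 120 N. Pads are 22 mm wide; open, the fingers measure 114 mm over their backs; the gripper's body (76 mm by 85 mm) begins 54 mm behind the grasp point. The pads swing forward as they close: fully open they stand 13 mm farther back than shut.
Start: joints at [1.04, 0.313, 1.498, -0, 1.331, -0.223], TCP at [159.068, 500.328, 231.294] pointing down, gripper open.
Joint ranges: [-2.94, 2.94], [-0.97, 2.17], [0.19, 2.56], [-1.23, 4.37], [0.02, 3.11], [-2.88, 2.88]. Speed limits (rad/s): [2.39, 2.39, 3.01, 3.14, 3.14, 3.14].

INTERFACE

Orientations are given as a unit quaternion [w, x, y, z].
In Python, from rig import sense, vision, job gives the robot as it stands. The module is installed in compiled form; this text tells all that it offers.
- The arm moves only by the shell command python3 -m pendant 'ROWS' [FORCE]. ROWS is JSON, a list of rows, each a list of 7 numbers: the turn, a rotation vector about the tool's x, y, z in rad, then the shift along the tool's x, y, z in cm, then the opening, from 0 (shut) to 1 (fully open). A call has exactly 5 rows; each row is the pose to reach, as a shift and turn from the pose commanded when the call began, along the tool's axes at that moment; what a row does not reach only later rows make up. A row lasts 1/8 s, in which the tool goes at most 62.5 mm and 10.7 degrees, less where a joint would pass 70% of its speed; a pose out of reach is approached as far as the arm can. A call with a gripper value outside its range is refused whole. The fingers move at their own pace and stop on an object; FORCE is the grip in N (left out, the last holds). Time passes only in rows, so rows that repeat a pose let the fingers close, or fill a call up. It gives the time, the measured TCP pose, the force and the opening at its end, in the units of the state.
- sense(): the state, without advancing time (a new reading comes with each control period).
- vision.capture(name): name is "scene" or "top" or "wrist"; returns the picture (480x640x3 uint8, red, green, blue); there is no depth.
- vision.calibration(name): a dict with "K" (3x3 intrinsics, pixels), "k1" (the pictures are not rectified: a ray, as slopes to the right and down, at radius r is drawn at 1 + k1 r^2 times it, then the intrinsics apply), "extrinsics" (4x4, takes a point from camera to world coordinates). Camera axes: x right, y up, looking along -z (the intrinsics and any distortion apply to the point x, -y, -z); pixel columns grow to the right and rows downward; lengths in mm; the calibration is good to about 2 mm. A picture is of the moment at which its call begins: read the wrist's pose just before it. calibration takes no time and is no camera call; for the wrist camera it gives the pose at the moment of the call.
- job.finish_job(): hands the job in, once; it reports no verdict.
The state is a dict: "time_s": time; "joints": joint angles; "dq": joint speeds; "tau": joint torques, N m; "eef_pos": TCP position; "ee_rot": TCP orientation; "force": force on the tool from outside, world axes, zero at the start; "wrist_torque": the same for the moment, N m; "grip_width": opening from 0.0 (shut) to 1.0 (fully open).
Only numpy, scipy, OpenCV 4.12 (cv2) and the standard library are available. Lean on these libraries where they do the work, as an engineer would, in place of code of your own. Each camera call takes 0.05 s, during which the arm holds its last target.

## Working session

There is one attempt and no reset: what is moved stays moved. The work goes in short steps, Python scripts to look and compute and a shell command to move; the robot and the scene stay as the last step left them, time stands still between calls to the robot, and variables do not carry over. Pictures are saved under pics/ and viewed, and the job is handed in when it is done.

```bash
mkdir -p pics
python3 - <<'E'
from rig import sense, vision, job
import cv2, json
print(sense())
for n in ("scene","top","wrist"):
    c=vision.calibration(n); print(n,c)
    im=vision.capture(n); cv2.imwrite(f"pics/{n}0.png",im[:,:,::-1])
E
```

```text
{'time_s': 0.0, 'joints': array([ 1.03962132e+00,  3.13452017e-01,  1.49844131e+00,  4.42700898e-06,
        1.33100573e+00, -2.23402624e-01]), 'dq': array([ 0.00120225, -0.00044754,  0.00065888, -0.00010323,  0.00033498,
        0.0013974 ]), 'tau': array([ 6.40818489e-04, -4.12267077e+01, -2.59742939e+01, -1.52923376e-04,
        4.16922805e-03, -1.84601373e-05]), 'eef_pos': array([158.91856673, 500.09726711, 230.73245753]), 'ee_rot': array([ 0.57030675, -0.41763318,  0.57115586,  0.41726936]), 'force': array([-0.0797346 , -0.4582502 , -0.03470485]), 'wrist_torque': array([-0.03386686,  0.01271585, -0.03535258]), 'grip_width': 0.9993026888034632}
scene {'K': array([[467.88033178,   0.        , 314.01389899],
       [  0.        , 467.88033178, 241.59840985],
       [  0.        ,   0.        ,   1.        ]]), 'k1': 0.034997144863544216, 'extrinsics': array([[-7.18587161e-01,  5.38836606e-01, -4.39644861e-01,
         1.30892426e+02],
       [-6.95417618e-01, -5.52049864e-01,  4.60038351e-01,
         2.11216124e+02],
       [ 5.17961769e-03,  6.36314434e-01,  7.71412414e-01,
     
[... 508 characters left out ...]
,  1.42863940e-01,  9.89308446e-01,
         1.06424068e+03],
       [ 0.00000000e+00,  0.00000000e+00,  0.00000000e+00,
         1.00000000e+00]])}
wrist {'K': array([[339.02614726,   0.        , 319.26052044],
       [  0.        , 339.02614726, 238.69274736],
       [  0.        ,   0.        ,   1.        ]]), 'k1': -0.005969799157757785, 'extrinsics': array([[ 3.03332674e-01, -9.08472359e-01, -2.87519149e-01,
         8.56034174e+01],
       [ 9.52884006e-01,  2.88825253e-01,  9.26932850e-02,
         5.22665534e+02],
       [-1.16649637e-03, -3.02089301e-01,  9.53278917e-01,
         3.73954667e+02],
       [ 0.00000000e+00,  0.00000000e+00,  0.00000000e+00,
         1.00000000e+00]])}
```

View pics/scene0.png

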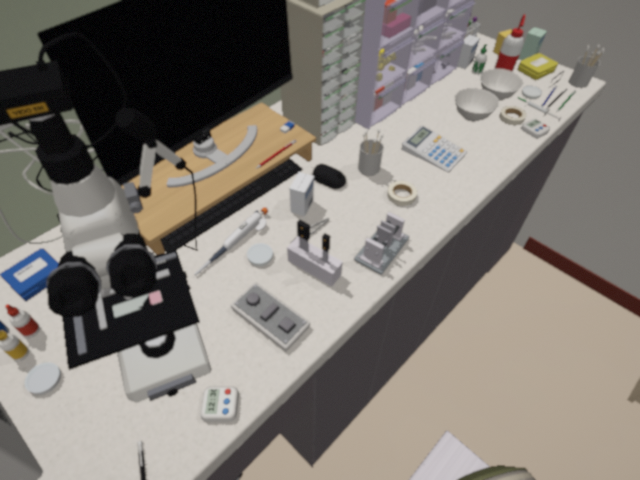

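View pics/top0.png

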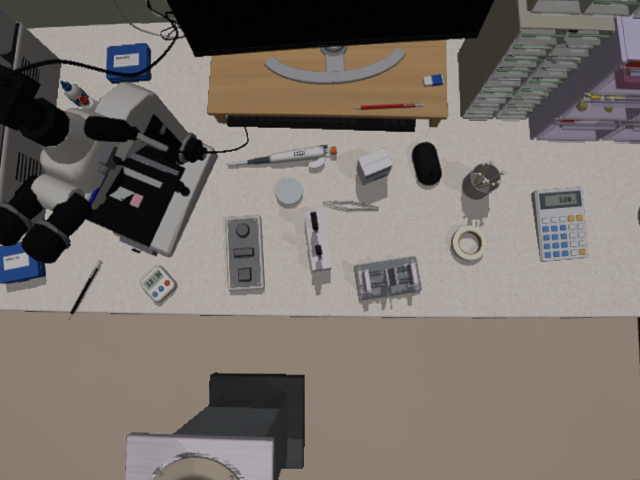

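View pics/wrist0.png

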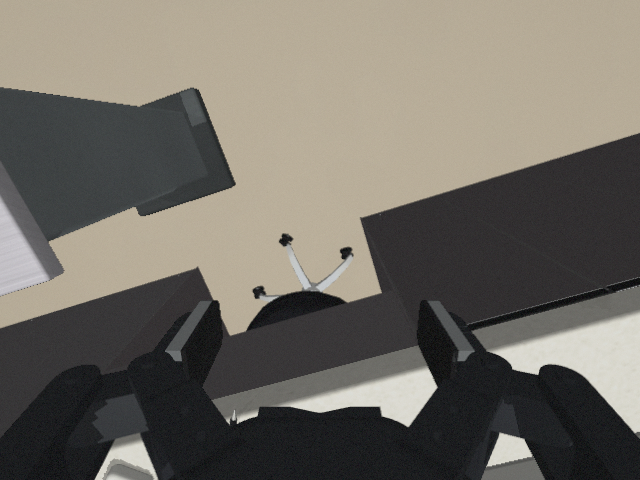

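Scene shows the keypad (270,315), the holder with two handles (303,230) and (326,242), and the clamp (385,242). Top shows keypad keys at about (242,230), (243,252) and (244,274), the handles at (314,221) and (319,252), and the clamp at (388,279). The wrist camera sees only the floor so far. I'll zoom in next.

```bash
cat > h.py <<'E'
import numpy as np, cv2
from rig import sense, vision
from scipy.spatial.transform import Rotation as R
def ray(c,u,v):
    K=np.array(c["K"]); d=np.array([(u-K[0,2])/K[0,0],(v-K[1,2])/K[1,1]]); s=d.copy()
    for _ in range(20): s=d/(1+c["k1"]*(s@s))
    E=np.array(c["extrinsics"]); r=E[:3,:3]@np.array([s[0],-s[1],-1]); return E[:3,3],r/np.linalg.norm(r)
def proj(c,p):
    E=np.array(c["extrinsics"]);K=np.array(c["K"]); q=E[:3,:3].T@(np.atleast_2d(p)-E[:3,3]).T; s=np.array([q[0],-q[1]])/-q[2]
    s=s*(1+c["k1"]*(s**2).sum(0)); return np.array([K[0,0]*s[0]+K[0,2],K[1,1]*s[1]+K[1,2]]).T
def atz(c,u,v,z):
    o,r=ray(c,u,v); return o+r*(z-o[2])/r[2]
def tri(*obs):
    A=np.zeros((3,3));b=np.zeros(3)
    for c,u,v in obs:
        o,r=ray(c,u,v);P=np.eye(3)-np.outer(r,r);A+=P;b+=P@o
    x=np.linalg.solve(A,b)
    return x,[np.linalg.norm((np.eye(3)-np.outer(r,r))@(x-o)) for o,r in [ray(*k) for k in obs]]
def crop(src,dst,x0,y0,w,h,s):
    im=cv2.imread(src)[y0:y0+h,x0:x0+w]; cv2.imwrite(dst,cv2.resize(im,None,fx=s,fy=s,interpolation=cv2.INTER_CUBIC))
def quatR(q): return R.from_quat([q[1],q[2],q[3],q[0]]).as_matrix()
E
python3 - <<'E'
from h import *
crop("pics/top0.png","pics/topc.png",215,190,220,120,3.6)
crop("pics/scene0.png","pics/scc.png",225,200,200,150,4)
E
```

```text
(no output)
```

View pics/topc.png

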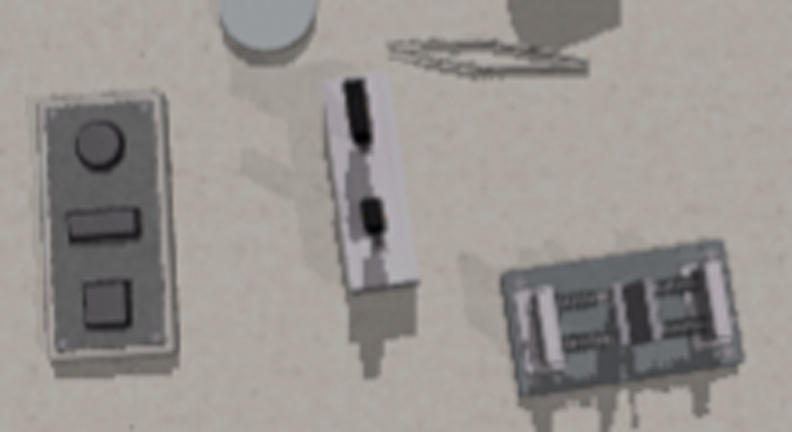

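View pics/scc.png

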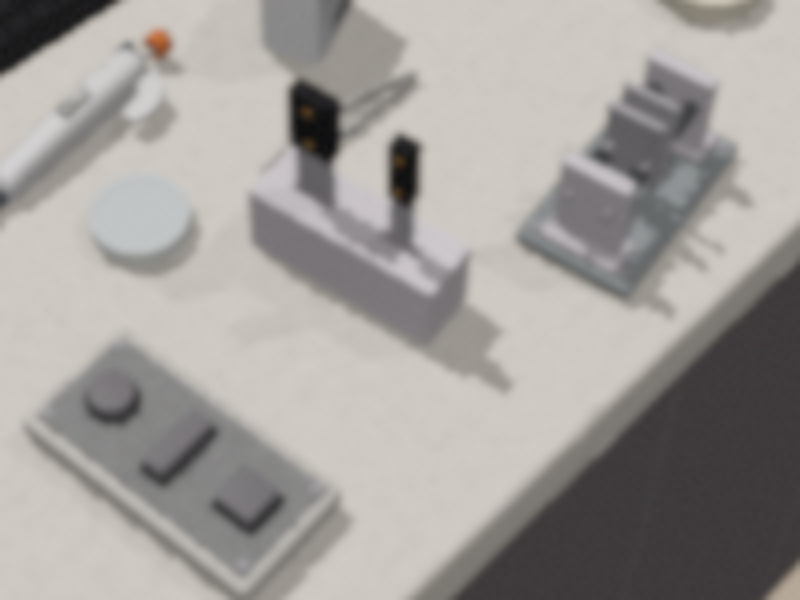

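Run:
```python
from h import *
t=vision.calibration("top");s=vision.calibration("scene")
T=lambda u,v:(t,215+(u+.5)/3.6-.5,190+(v+.5)/3.6-.5)
S=lambda u,v:(s,225+(u+.5)/4-.5,200+(v+.5)/4-.5)
for n,a,b in [("round",(99,143),(111,392)),("bar",(103,221),(178,445)),("sq",(106,301),(249,494))]:
    print(n,tri(T(*a),S(*b)),atz(*T(*a),32),atz(*S(*b),32))
for n,a,z in [("holder TL",(324,78),50),("TR",(387,74),50),("BL",(350,291),50),("BR",(418,283),50),("wide top-far edge",(355,82),135),("narrow top",(373,203),135),
  ("clamp TL",(502,272),12),("TR",(724,241),12),("BR",(742,360),12),("BL",(522,395),12)]:
    print(n,atz(*T(*a),z).round(1))
```

```text
round (array([595.85939286, -89.23804538,  27.99128532]), [np.float64(0.9644424290563943), np.float64(0.9644424290565689)]) [594.46707914 -90.588612    32.        ] [594.51501765 -87.32708133  32.        ]
bar (array([548.78754481, -92.95021576,  24.59576178]), [np.float64(0.3160276274235081), np.float64(0.3160276274234496)]) [547.74737248 -94.49992167  32.        ] [545.40309359 -90.12561826  32.        ]
sq (array([500.45497377, -97.1751013 ,  27.99572384]), [np.float64(0.23980576531951114), np.float64(0.23980576531954834)]) [500.4128313  -97.75524242  32.        ] [498.48603153 -95.82832682  32.        ]
holder TL [ 631.1 -225.4   50. ]
TR [ 633.7 -262.3   50. ]
BL [ 506.5 -242.2   50. ]
BR [ 511.5 -281.3   50. ]
wide top-far edge [ 612.9 -247.   135. ]
narrow top [ 547.6 -257.3  135. ]
clamp TL [ 521.2 -331.3   12. ]
TR [ 540.7 -463.9   12. ]
BR [ 469.9 -473.5   12. ]
BL [ 448.4 -343.2   12. ]
```

Run:
```python
from h import *
t=vision.calibration("top");s=vision.calibration("scene")
for a,b in [((48,240),(130,268)),((20,220),(75,290)),((150,245),(170,385)),((158,284),(221,403)),((374,166),(302,195))]:
    print(tri((t,*a),(s,*b)))
S=sense();print(quatR(S["ee_rot"]).round(3))
print(atz(t,100,265,0),atz(t,72,316,0))
```

```text
(array([523.20941545, 119.88309469, 405.95546132]), [np.float64(2.805719502794477), np.float64(2.8057195027945756)])
(array([555.58184747, 179.42291165, 387.91317135]), [np.float64(3.987328091869838), np.float64(3.9873280918698613)])
(array([571.54011992, 133.16881252,  -8.69416638]), [np.float64(10.295923959451882), np.float64(10.295923959452052)])
(array([475.74267849,  95.76786785,   8.87060243]), [np.float64(0.2989276599473017), np.float64(0.29892765994733095)])
(array([ 733.91401849, -373.7472487 ,   35.43891631]), [np.float64(0.6461296363470593), np.float64(0.6461296363472212)])
[[-0.    -0.953  0.303]
 [-0.001  0.303  0.953]
 [-1.     0.    -0.001]]
[516.55774152 235.49849511   0.        ] [401.90028957 293.3924621    0.        ]
```

```bash
python3 -m pendant '[[-0.09,0,0,0.4,-4,-4,0],[-0.18,0,0,0.8,-8,-8,0],[-0.27,0,0,1.2,-12,-12,0],[-0.36,0,0,2,-16,-16,0],[-0.46,0,0,2.4,-20,-20,0]]' 30; python3 -c "
from h import *
print(quatR(sense()['ee_rot']).round(3),sense()['joints'])"
```

```text
time_s: 0.78
eef_pos: [289.4, 247.5, 207.0]
ee_rot: [0.46, -0.537, 0.46, 0.537]
force: [1.2, -0.2, -0.6]
grip_width: 0.0
[[-0.    -0.988 -0.155]
 [-0.    -0.155  0.988]
 [-1.     0.    -0.   ]] [ 3.97100109e-01  1.13401198e-02  1.92322382e+00 -2.66528129e-05
  1.20709812e+00 -1.32942155e+00]
```

```bash
python3 -m pendant '[[0,0,0,1,-1.3,-6,0],[0,0,0,2,-2.6,-12,0],[0,0,0,3,-3.9,-18,0],[0,0,0,4,-5.2,-24,0],[0,0,0,4,-6.5,-29,0]]'; python3 -c "
from h import *
S=sense();p=S['eef_pos'];M=quatR(S['ee_rot']);print(M.round(3),S['joints'])
print(M.T@(np.array([547,-92.5,70])-p))
cv2.imwrite('pics/w1.png',vision.capture('wrist')[:,:,::-1])"
```

```text
time_s: 1.4
eef_pos: [397.3, -29.8, 166.7]
ee_rot: [0.461, -0.536, 0.461, 0.537]
force: [0.9, 1.2, 0.1]
grip_width: 0.001
[[-0.001 -0.989 -0.15 ]
 [ 0.    -0.15   0.989]
 [-1.     0.001  0.001]] [-3.71176727e-01  1.03328358e-01  1.94052543e+00  4.28692634e-05
  1.09883793e+00 -2.09279884e+00]
[  96.55869443 -138.67189954  -84.50597706]
```

View pics/w1.png

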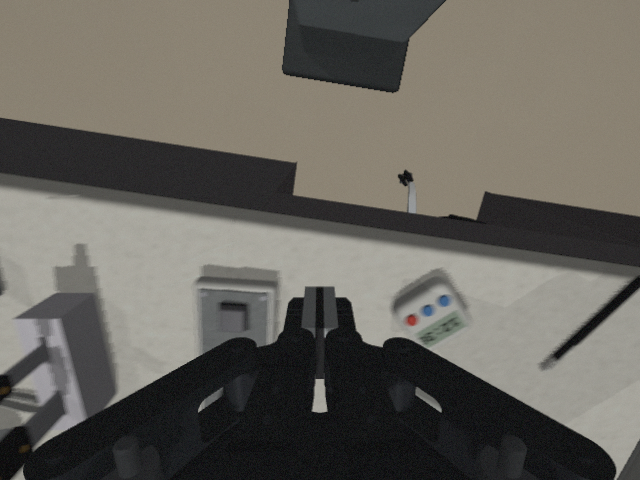

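Wrist view: closed fingertips at (318,290), the square key at about (233,317), and the holder with both blades at far left. I'll check the square key against the wrist calibration.

```bash
python3 -c "
from h import *
w=vision.calibration('wrist')
print(atz(w,233,317,32), proj(w,[[500,-97,32]]), proj(w,sense()['eef_pos']))
crop('pics/w1.png','pics/w1c.png',180,250,140,110,5)"
```

```text
[ 498.57900387 -101.92601409   32.        ] [[238.16910118 319.02635064]] [[321.58299862 303.07120136]]
```

View pics/w1c.png

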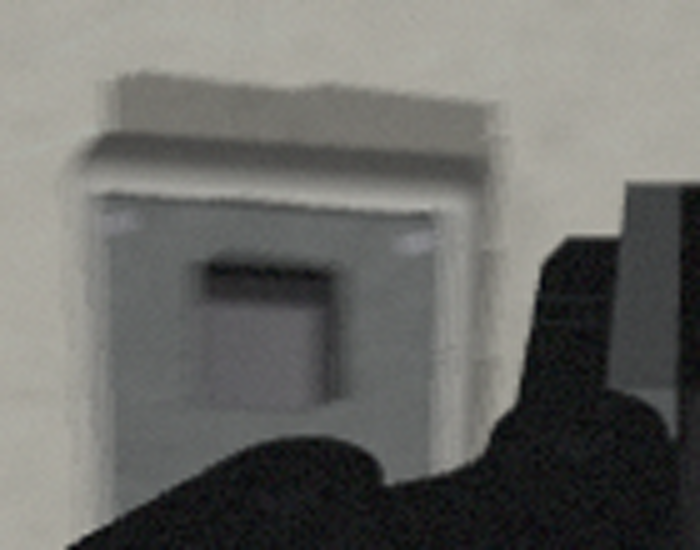

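```bash
python3 -c "
from h import *
S=sense();p=S['eef_pos'];M=quatR(S['ee_rot']);print(p)
for q in ([547,-95.5,45],[500,-99,45],[594,-92,45]): print(M.T@(np.array(q)-p))"
```

```text
[399.72069559 -34.07453667 167.22398282]
[ 122.55138175 -136.44365724  -82.26341994]
[122.49543641 -89.44318779 -78.77017756]
[ 122.60732709 -183.44412668  -85.75666232]
```

```bash
python3 -m pendant '[[0,0,0,2,-4.5,-2.7,0],[0,0,0,5,-9,-5.4,0],[0,0,0,8,-13.6,-8.2,0],[0,0,0,11.5,-13.6,-8.2,0],[0,0,0,11.5,-13.6,-8.2,0]]'; python3 -c "
from h import *
S=sense();p=S['eef_pos'];print(p,S['force'])
for n in('scene','wrist'): cv2.imwrite('pics/%s2.png'%n,vision.capture(n)[:,:,::-1])
print(sense()['eef_pos'],sense()['force'])
crop('pics/scene2.png','pics/sc2c.png',225,230,160,120,5)"
```

```text
time_s: 2.08
eef_pos: [542.6, -87.5, 50.0]
ee_rot: [0.46, -0.535, 0.461, 0.538]
force: [0.0, 0.5, 0.1]
grip_width: -0.001
[542.64550858 -87.48909582  49.96765132] [0.04297736 0.51584411 0.10253685]
[544.25411942 -87.97029892  53.29742279] [0.64019366 0.64062878 0.19338651]
```

View pics/sc2c.png

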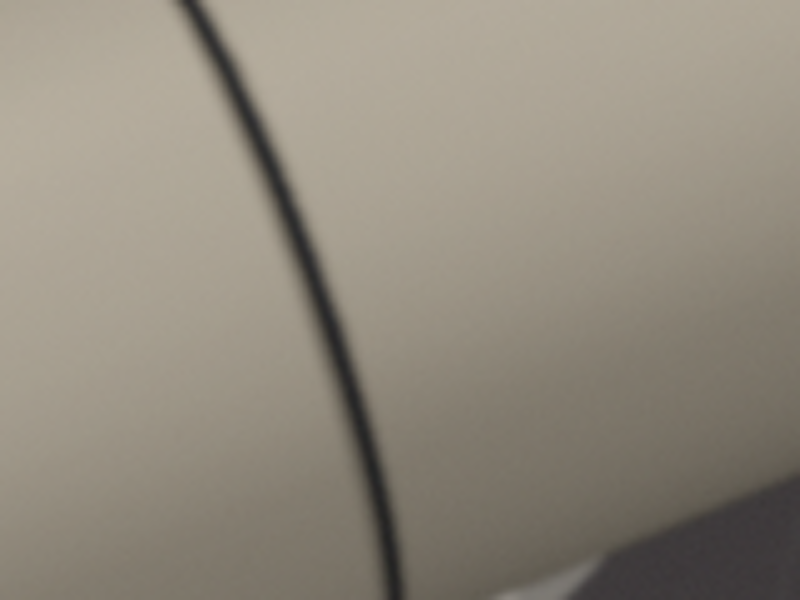

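View pics/wrist2.png

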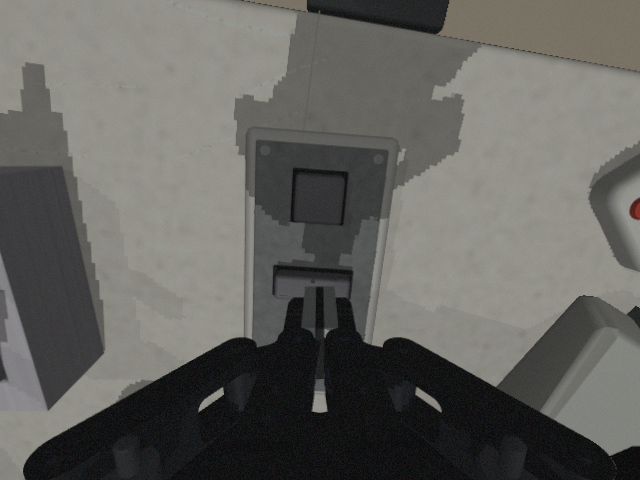

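The scene view is blocked by the arm. The wrist view shows the square key's centre at (320,197), the bar key's near edge at (312,267–272), and the fingertips at (318,290) over the bar.

```bash
python3 -c "
from h import *
w=vision.calibration('wrist')
print(atz(w,321,199,32),atz(w,312.5,271,32)); S=sense();p=S['eef_pos'];print(p,proj(w,p))
crop('pics/wrist2.png','pics/w2c.png',250,150,140,150,4)"
```

```text
[499.34086295 -95.14018635  32.        ] [537.7913553  -93.70258276  32.        ]
[544.25411942 -87.97029892  53.29742279] [[321.66483897 303.00403048]]
```

View pics/w2c.png

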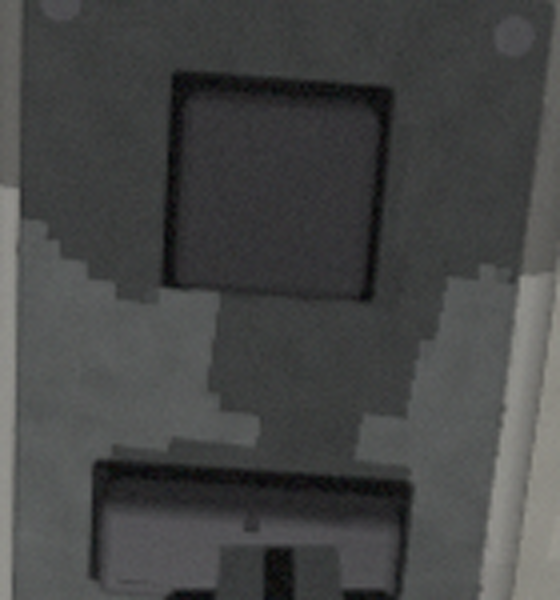

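```bash
python3 -m pendant '[[0,0,0,1.2,-0.2,-0.5,0],[0,0,0,2.0,-0.2,-0.5,0],[0,0,0,2.4,-0.2,-0.5,0],[0,0,0,2.6,-0.2,-0.5,0],[0,0,0,2.6,-0.2,-0.5,0]]'; python3 -c "
from h import *
S=sense();p=S['eef_pos'];print(p,S['force'])
cv2.imwrite('pics/w3.png',vision.capture('wrist')[:,:,::-1])
S=sense();p=S['eef_pos'];print(p,S['force'])
crop('pics/w3.png','pics/w3c.png',230,150,180,170,4)"
```

```text
time_s: 2.8
eef_pos: [546.9, -92.9, 27.0]
ee_rot: [-0.46, 0.537, -0.461, -0.536]
force: [-3.3, -1.3, 6.3]
grip_width: 0.003
[546.92666232 -92.85270945  26.9659236 ] [-3.34555254 -1.2688823   6.25706049]
[546.92826941 -92.85383195  26.96358716] [-2.87797622 -0.1893088   6.19620913]
```

View pics/w3c.png

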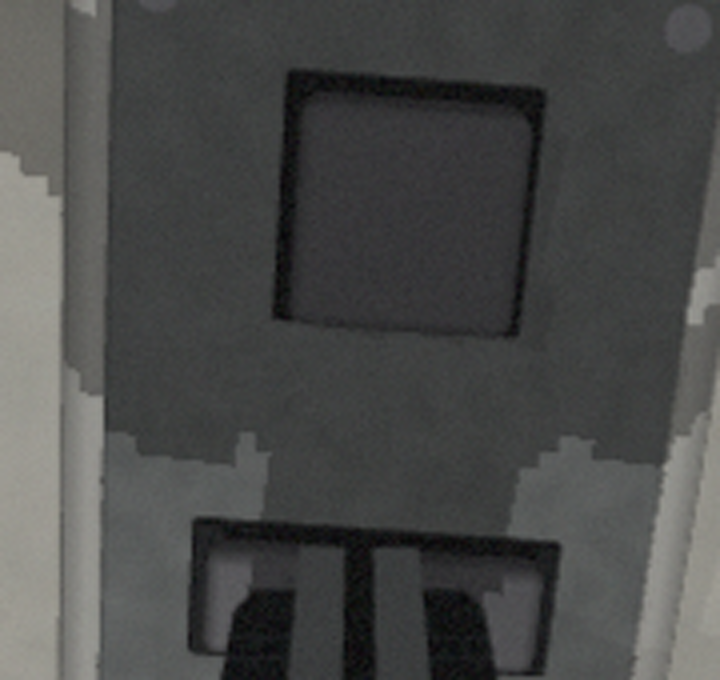

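Bar key is down at its stop: TCP z 27.0, 6.2 N, and fingers centred on the key. Square key next.

```bash
python3 -m pendant '[[0,0,0,-1.5,0,0,0],[0,0,0,-1.5,4.7,0.4,0],[0,0,0,-1.0,4.7,0.4,0],[0,0,0,-0.3,4.7,0.4,0],[0,0,0,-0.0,4.7,0.4,0]]'; python3 -m pendant '[[0,0,0,0,0,0,0],[0,0,0,0,0,0,0],[0,0,0,-1.5,0,0,0],[0,0,0,-1.8,0,0,0],[0,0,0,-1.8,-4.7,0,0]]'
```

```text
time_s: 3.48
eef_pos: [500.8, -96.2, 26.4]
ee_rot: [-0.461, 0.537, -0.46, -0.536]
force: [-3.5, -0.9, 15.3]
grip_width: 0.003
time_s: 4.1
eef_pos: [545.5, -88.8, 44.6]
ee_rot: [0.461, -0.536, 0.461, 0.537]
force: [1.5, -0.7, 0.5]
grip_width: 0.0
```

```bash
python3 -m pendant '[[0,0,0,0,-4.7,-0.7,0],[0,0,0,0.3,-4.7,-0.7,0],[0,0,0,1.1,-4.7,-0.7,0],[0,0,0,1.75,-4.7,-0.7,0],[0,0,0,1.75,-4.7,-0.7,0]]'; python3 -c "
from h import *
S=sense();print(S['eef_pos'],S['force'])
cv2.imwrite('pics/w4.png',vision.capture('wrist')[:,:,::-1])
S=sense();print(S['eef_pos'],S['force'])"
```

```text
time_s: 4.72
eef_pos: [593.0, -88.4, 27.1]
ee_rot: [0.46, -0.536, 0.461, 0.537]
force: [-2.9, 1.0, 4.6]
grip_width: 0.002
[592.95140532 -88.42607991  27.06996623] [-2.86053556  1.04189593  4.57152026]
[592.96083409 -88.45562128  27.04450619] [-2.4366187   1.71679309  5.50908022]
```

View pics/w4.png

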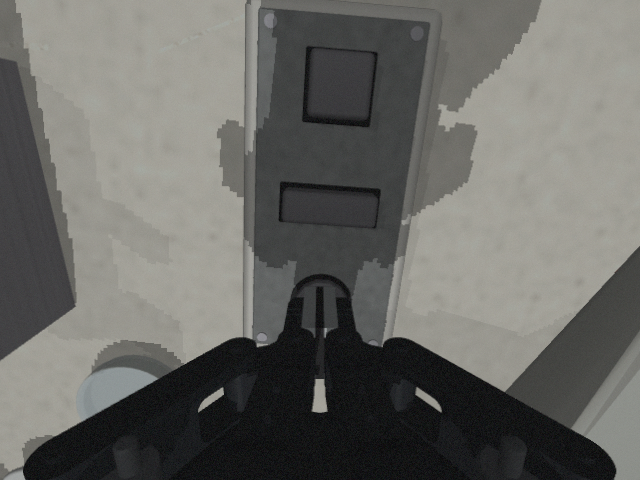

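```bash
python3 -m pendant '[[0,0,0,-6,0,0,0],[0,0,0,-12,0,0,0],[0,0,0,-17,-0.2,-4,0],[0,0,0,-20,-0.7,-10,0],[0,0,0,-20,-1.2,-16,0]]';python3 -m pendant '[[0,0,0,0,0,-0.9,0],[0,0,0,0,0,-0.9,0],[0,0,0,0,0,-0.9,0],[0,0,0,0,0,-0.9,0],[0,0,0,0,0,-0.9,0]]'
cat > snap.py <<'E'
from h import *
import sys,pickle
n=sys.argv[1]
c=vision.calibration('wrist'); im=vision.capture('wrist'); S=sense()
pickle.dump((c,S),open(f'pics/{n}.pkl','wb')); cv2.imwrite(f'pics/{n}.png',im[:,:,::-1])
c2=vision.calibration('wrist'); print(S['eef_pos'],S['force'],S['joints'],np.abs(c2['extrinsics']-c['extrinsics']).max())
E
python3 snap.py p1
```

```text
time_s: 5.4
eef_pos: [629.5, -243.2, 229.5]
ee_rot: [-0.461, 0.538, -0.46, -0.535]
force: [0.7, -0.4, 0.7]
grip_width: -0.002
time_s: 6.02
eef_pos: [630.6, -249.8, 226.9]
ee_rot: [-0.46, 0.537, -0.46, -0.537]
force: [-0.5, 0.2, 0.1]
grip_width: -0.001
[ 630.60310401 -250.01781888  226.86418653] [-0.10646078 -0.52598124 -0.44828662] [-5.49770853e-01  6.73428897e-01  9.55980993e-01  3.42503660e-05
  1.51198344e+00 -2.27348062e+00] 0.1772978358291084
```

View pics/p1.png

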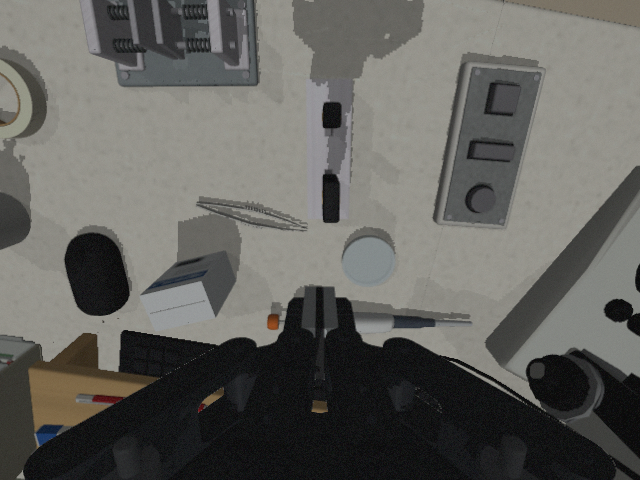

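P1 shows the wide handle at (331,198), the narrow handle at (332,115), the clamp top-left around (180,40), and the keypad on the right. Second view next.

```bash
python3 -m pendant '[[0,0,0,0,2,-5.5,0],[0,0,0,0,4.7,-11.4,0],[0,0,0,0,4.7,-11.4,0],[0,0,0,0,4.7,-11.4,0],[0,0,0,0,4.7,-11.4,0]]'; python3 snap.py p2
```

```text
time_s: 6.7
eef_pos: [602.0, -369.0, 227.0]
ee_rot: [-0.46, 0.537, -0.46, -0.537]
force: [0.4, 0.4, 0.0]
grip_width: 0.0
[ 602.00751496 -369.01366777  226.99356768] [-0.65218767  0.14259695 -0.16258858] [-7.15410317e-01  7.49507001e-01  8.24540520e-01  1.27938888e-04
  1.56726342e+00 -2.44025670e+00] 0.02748853372798976
```

View pics/p2.png

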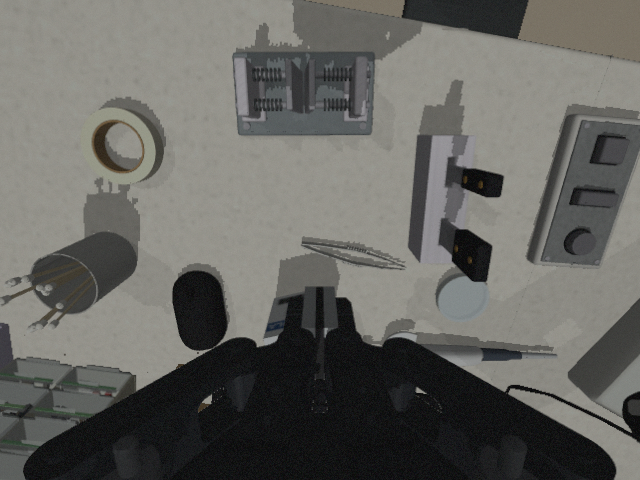

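Good: P2 shows the clamp centre at (304,92), the wide handle at (472,255), and the narrow handle at (482,182). Zooming in.

```bash
python3 -c "
from h import *
crop('pics/p1.png','pics/p1a.png',295,70,75,160,3.7)
crop('pics/p2.png','pics/p2a.png',405,125,105,165,3.6)
crop('pics/p2.png','pics/p2b.png',225,40,160,105,5)
a=cv2.imread('pics/p1a.png');b=cv2.imread('pics/p2a.png');print(a.shape,b.shape)
h=max(a.shape[0],b.shape[0]);z=np.zeros((h,a.shape[1]+b.shape[1],3),np.uint8);z[:a.shape[0],:a.shape[1]]=a;z[:b.shape[0],a.shape[1]:]=b
cv2.imwrite('pics/ab.png',z)"
```

```text
(592, 278, 3) (594, 378, 3)
```

View pics/ab.png

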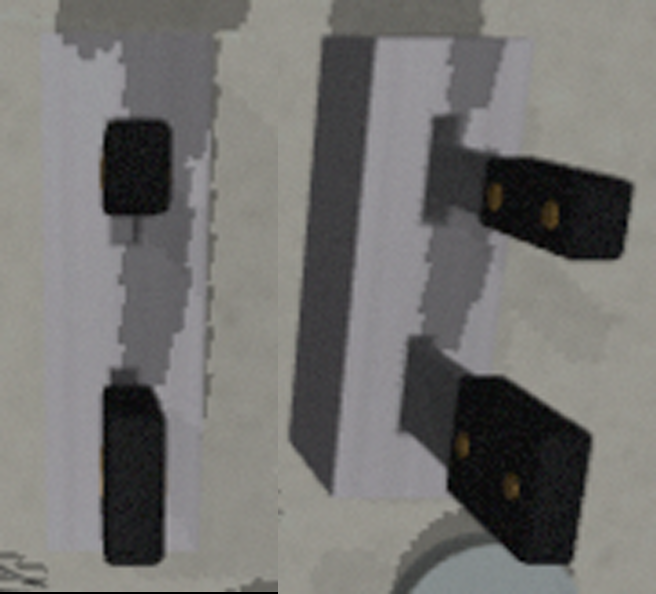

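View pics/p2b.png

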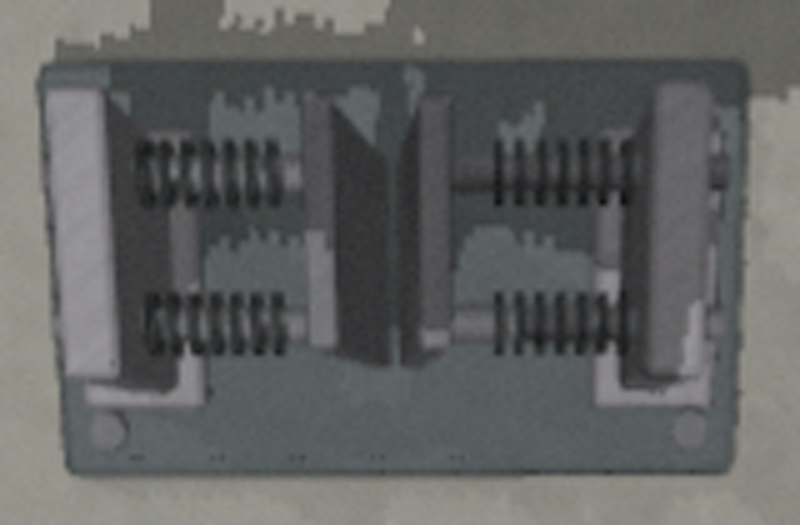

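```bash
python3 -c "
from h import *
def e(src,x0,y0,w,h,s):
    im=cv2.imread(src)[y0:y0+h,x0:x0+w].astype(float); im=np.clip((im-5)*5,0,255).astype(np.uint8)
    return cv2.resize(im,None,fx=s,fy=s,interpolation=cv2.INTER_CUBIC)
a=e('pics/p1.png',315,160,40,70,8);b=e('pics/p2.png',445,220,50,70,8)
cv2.imwrite('pics/e.png',np.hstack([a,b]))"
```

```text
(no output)
```

View pics/e.png

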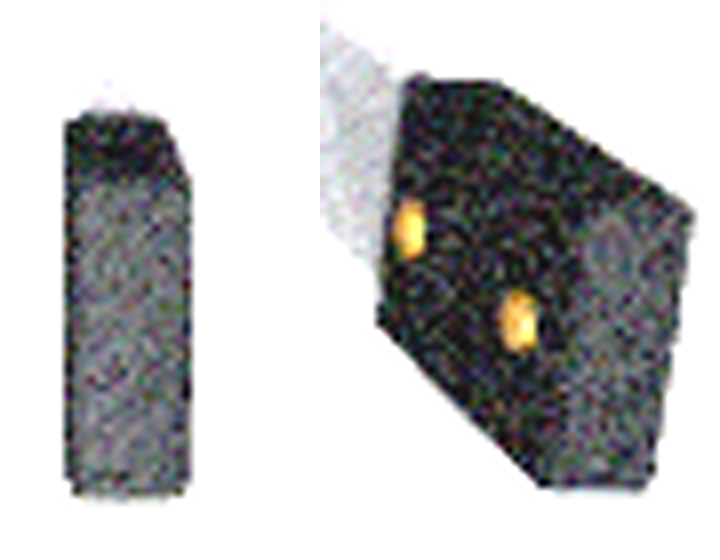

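```bash
python3 -c "
from h import *
import pickle
c1=pickle.load(open('pics/p1.pkl','rb'))[0];c2=pickle.load(open('pics/p2.pkl','rb'))[0]
A=lambda u,v:(c1,315+(u+.5)/8-.5,160+(v+.5)/8-.5)
B=lambda u,v:(c2,445+(u+.5)/8-.5,220+(v+.5)/8-.5)
Q=[]
for a,b in [((68,185),(270,205)),((189,185),(374,212)),((187,493),(328,488)),((70,493),(223,488))]:
    x,r=tri(A(*a),B(*b));Q.append(x);print(x.round(1),np.round(r,2),atz(*A(*a),135).round(1),atz(*B(*b),135).round(1))
print('mean',np.mean(Q,0)); q=np.array(Q); 
for d in (q[2]-q[1],q[3]-q[0]): print(np.degrees(np.arctan2(d[1],d[0])),np.linalg.norm(d))
P=lambda u,v:(c2,225+(u+.5)/5-.5,40+(v+.5)/5-.5)
m=[atz(*P(*k),85) for k in [(331,98),(335,346),(421,98),(420,346)]]
print(np.round(m,1),np.mean(m,0)); 
for z in (80,90): print(np.mean([atz(*P(*k),z) for k in [(331,98),(335,346),(421,98),(420,346)]],0))
d=m[0]-m[1];print(np.degrees(np.arctan2(d[1],d[0])));d=m[2]-m[3];print(np.degrees(np.arctan2(d[1],d[0])))
cc=[atz(*P(*k),12) for k in [(42,62),(746,62),(735,472),(68,472)]];print(np.round(cc,1),np.mean(cc,0))
crop('pics/p1.png','pics/p1b.png',75,0,190,95,4.2)
"
```

```text
[ 587.  -254.9  135.5] [0.49 0.49] [ 587.6 -254.9  135. ] [ 586.7 -254.5  135. ]
[ 586.  -244.6  134.5] [0.03 0.03] [ 586.  -244.6  135. ] [ 585.9 -244.9  135. ]
[ 613.5 -240.1  133.9] [0.11 0.11] [ 613.1 -240.2  135. ] [ 613.2 -240.8  135. ]
[ 614.8 -250.5  134.8] [0.02 0.02] [ 614.7 -250.5  135. ] [ 614.7 -250.6  135. ]
mean [ 600.34255386 -247.49296426  134.63966778]
9.29323794622298 27.833760320282085
8.937880108447132 28.088429862427304
[[ 477.8 -411.1   85. ]
 [ 512.6 -406.    85. ]
 [ 475.7 -397.7   85. ]
 [ 510.5 -392.8   85. ]] [ 494.14917535 -401.88948344   85.        ]
[ 493.59375413 -402.23990547   80.        ]
[ 494.70459657 -401.5390614    90.        ]
-171.60222228005895
-171.98130815927237
[[ 467.7 -473.4   12. ]
 [ 447.4 -341.9   12. ]
 [ 520.5 -329.3   12. ]
 [ 541.1 -462.4   12. ]] [ 494.15285181 -401.736768     12.        ]
```

View pics/p1b.png

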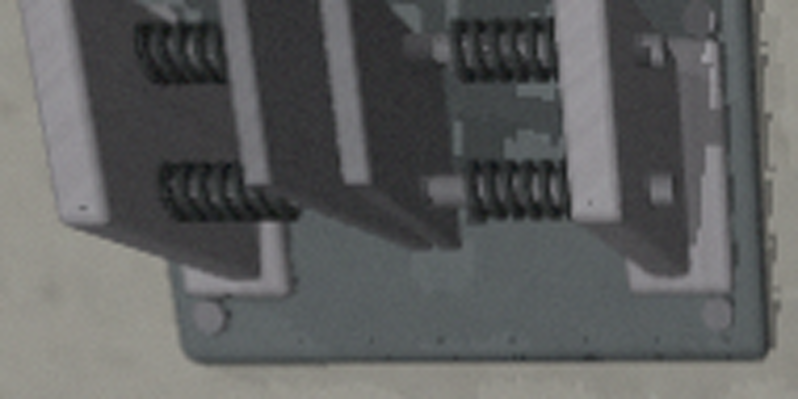

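```bash
python3 -c "
from h import *
import pickle
c1=pickle.load(open('pics/p1.pkl','rb'))[0];c2=pickle.load(open('pics/p2.pkl','rb'))[0]
A=lambda u,v:(c1,75+(u+.5)/4.2-.5,0+(v+.5)/4.2-.5)
P=lambda u,v:(c2,225+(u+.5)/5-.5,40+(v+.5)/5-.5)
print(tri(A(270,185),P(335,346)),tri(A(345,185),P(420,346)))
S=sense();p=S['eef_pos'];M=quatR(S['ee_rot']);print(np.degrees(np.arctan2(M[1,2],M[0,2])),M.T@(np.array([600.3,-247.5,165])-p),M.round(4))"
```

```text
(array([ 512.69992722, -406.12433864,   83.92172147]), [np.float64(0.18105724790706082), np.float64(0.18105724790711006)]) (array([ 510.66489111, -392.8561872 ,   83.85441503]), [np.float64(0.20197513616104876), np.float64(0.20197513616115195)])
98.82639236160274 [ 61.98233933 -16.94056396 120.344906  ] [[ 3.000e-04 -9.882e-01 -1.534e-01]
 [-1.000e-04 -1.534e-01  9.882e-01]
 [-1.000e+00 -3.000e-04 -1.000e-04]]
```

```bash
python3 -m pendant '[[0,0,0,0,-0.6,5,0.7],[0,0,0,2,-1.7,10,0.7],[0,0,0,4,-1.7,12,0.7],[0,0,0,6,-1.7,12,0.7],[0,0,0,6,-1.7,12,0.7]]'; python3 snap.py p3
```

```text
time_s: 7.38
eef_pos: [599.7, -247.9, 165.7]
ee_rot: [0.46, -0.536, 0.46, 0.538]
force: [0.1, -0.3, 0.4]
grip_width: 0.699
[ 600.13607964 -248.59608624  166.9398389 ] [ 0.9453078  -0.12814146  0.97443188] [-5.72708381e-01  6.39472505e-01  1.16832472e+00 -3.74465772e-05
  1.33403879e+00 -2.29662570e+00] 1.0921147791173667
```

View pics/p3.png

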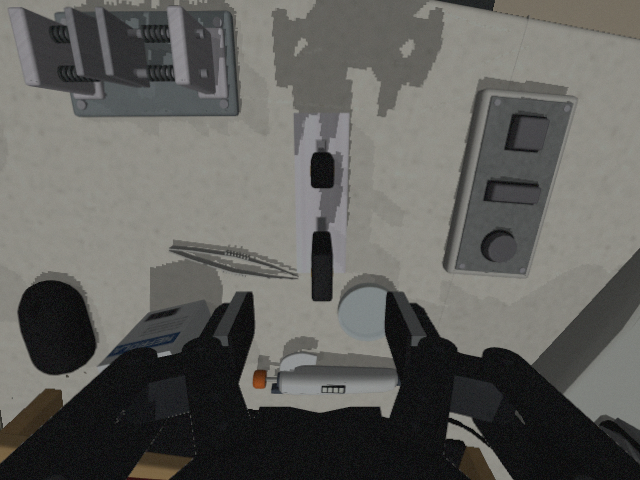

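Fingers straddle the wide handle, which is centred at u≈321. Descending and gripping.

```bash
python3 -m pendant '[[0,0,0,2.5,0,0.1,0.7],[0,0,0,5,0,0.1,0.7],[0,0,0,7.2,0,0.1,0.7],[0,0,0,7.2,0,0.1,0.7],[0,0,0,7.2,0,0.1,0.7]]' 40; python3 snap.py p4
```

```text
time_s: 8.05
eef_pos: [600.5, -248.6, 96.4]
ee_rot: [-0.461, 0.537, -0.46, -0.536]
force: [1.0, -0.5, 0.7]
grip_width: 0.699
[ 600.5047542  -248.64908601   96.41868073] [0.15624675 0.2160959  0.25850028] [-5.72469687e-01  7.04522222e-01  1.24720646e+00 -2.82155192e-05
  1.18716093e+00 -2.29552236e+00] 0.028530572705562918
```

View pics/p4.png

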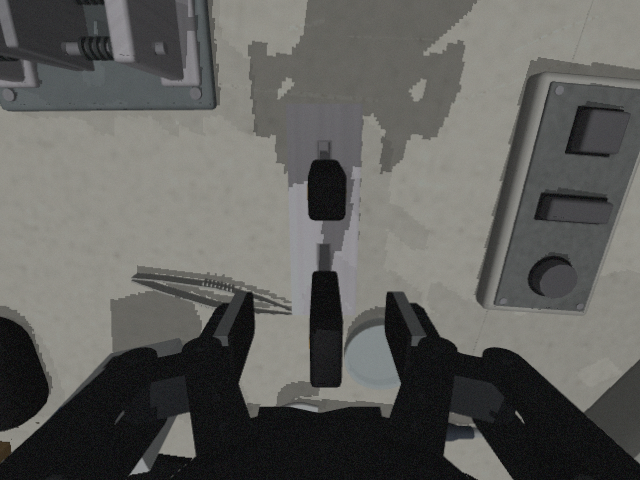

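Handle sits about 2 mm to the right (+y) of the finger centre. Correcting, then closing.

```bash
python3 -m pendant '[[0,0,0,0,0,0.15,0.7],[0,0,0,0,0,0.15,0.3],[0,0,0,0,0,0.15,0],[0,0,0,0,0,0.15,0],[0,0,0,0,0,0.15,0]]' 40; python3 -m pendant '[[0,0,0,0,0,0,0],[0,0,0,0,0,0,0],[0,0,0,-0.5,0,0,0],[0,0,0,-1.5,0,0,0],[0,0,0,-2.5,0,0,0]]'; python3 snap.py p5
```

```text
time_s: 8.72
eef_pos: [599.7, -246.8, 94.8]
ee_rot: [-0.461, 0.537, -0.461, -0.536]
force: [-1.1, 0.4, 1.3]
grip_width: 0.143
time_s: 9.35
eef_pos: [599.7, -246.8, 120.6]
ee_rot: [-0.461, 0.537, -0.461, -0.536]
force: [0.2, 0.2, -0.3]
grip_width: 0.134
[ 600.1913064  -247.12113674  122.1380894 ] [-1.35199184  0.14423085  1.79666139] [-5.70722164e-01  6.76160376e-01  1.22599561e+00 -3.26636755e-05
  1.23662059e+00 -2.29379362e+00] 1.4233017971217237
```

View pics/p5.png

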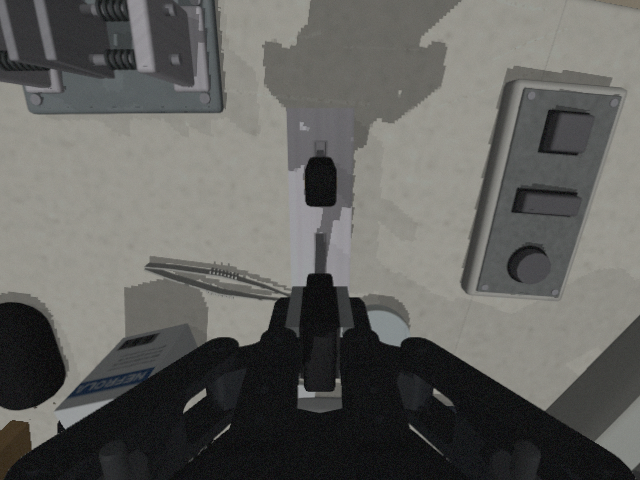

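Gripped (opening 0.134, about 11.4 mm). Raising straight out of the slot, with the tip going well above the leaves.

```bash
python3 -m pendant '[[0,0,0,-2,0,0,0],[0,0,0,-4,0,0,0],[0,0,0,-6,0,0,0],[0,0,0,-7.5,0,0,0],[0,0,0,-7.5,0,0,0]]'; python3 snap.py p6;  python3 -c "
from h import *
S=sense();p=S['eef_pos'];M=quatR(S['ee_rot']);print(p,M.T@(np.array([494.2,-401.9,195])-p))"
```

```text
time_s: 10.02
eef_pos: [599.9, -246.9, 195.8]
ee_rot: [-0.461, 0.537, -0.46, -0.536]
force: [0.7, 0.4, -1.3]
grip_width: 0.135
[ 599.55974123 -246.73070372  194.56194582] [ 0.25717728  0.58768925 -2.12558707] [-5.70746037e-01  6.16369268e-01  1.13452779e+00 -2.10758970e-05
  1.39059866e+00 -2.29374174e+00] 1.056359069518976
[ 599.55974123 -246.73070372  194.56194582] [  -0.43463455  127.66787487 -137.4012456 ]
```

View pics/p6.png

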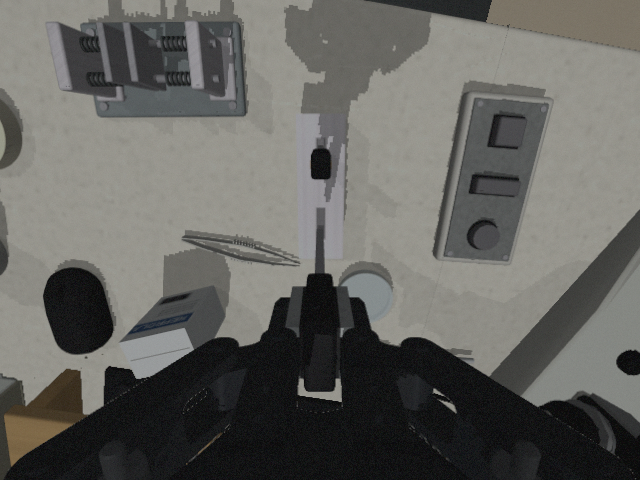

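```bash
python3 -m pendant '[[0.01,0,0,0,0.5,-5,0],[0.01,0,0,0,4,-9.5,0],[0.01,0,0,0,8.5,-13.7,0],[0.01,0,0,0,12.8,-13.7,0],[0.01,0,0,0,12.8,-13.7,0]]'; python3 -m pendant '[[0,0,0,0,0,0,0],[0,0,0,0,0,0,0],[0,0,0,0,0,0,0],[0,0,0,0,0,0,0],[0,0,0,0,0,0,0]]';python3 snap.py p7;  python3 -c "
from h import *
S=sense();p=S['eef_pos'];M=quatR(S['ee_rot']);print(p,M.T@(np.array([494.2,-401.9,195])-p),M.round(4))
crop('pics/p7.png','pics/p7c.png',220,160,200,140,4)
for n in ('scene','top'):cv2.imwrite('pics/%s7.png'%n,vision.capture(n)[:,:,::-1])"
```

```text
time_s: 10.7
eef_pos: [491.3, -402.4, 193.7]
ee_rot: [0.464, -0.533, 0.464, 0.534]
force: [-0.1, 0.7, -0.9]
grip_width: 0.134
time_s: 11.32
eef_pos: [494.0, -401.5, 194.6]
ee_rot: [-0.463, 0.534, -0.463, -0.534]
force: [0.4, 0.4, -1.6]
grip_width: 0.136
[ 493.92488105 -401.51216032  194.61764924] [-0.66526739  0.70686258 -1.34995816] [-8.66286736e-01  5.88783570e-01  1.17987984e+00 -3.05453811e-05
  1.37293363e+00 -2.57944524e+00] 0.059109486884267426
[ 493.92488105 -401.51216032  194.61764924] [-0.3823516  -0.21729523 -0.42295649] [[-0.     -0.9899 -0.1419]
 [-0.     -0.1419  0.9899]
 [-1.      0.     -0.    ]]
```

View pics/p7c.png

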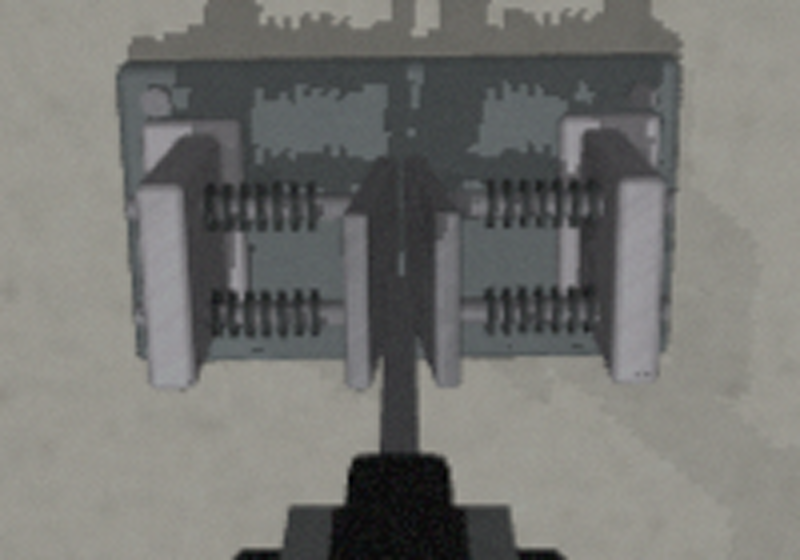

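View pics/scene7.png

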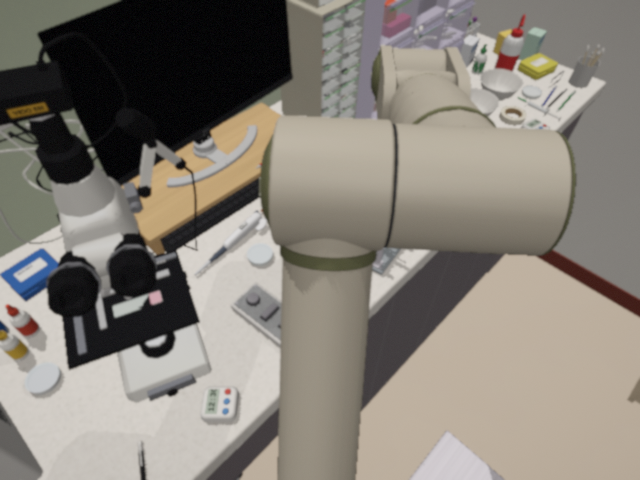

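```bash
python3 -c "
from h import *
import pickle
c,S=pickle.load(open('pics/p7.pkl','rb'));p=S['eef_pos'];M=quatR(S['ee_rot'])
cr=lambda q:((proj(c,q)-[220,160]+.5)*4-.5).round(1)
for xo in (-90,-60,-5):
  # near edge of blade (tool +y 12): left,right thick 2.5
  print(xo,[cr(p+M@np.array([-xo,12,z])) for z in (-2.5,2.5)],[cr(p+M@np.array([-xo,-12,z])) for z in (-2.5,2.5)])
print('mouth corners by P2',cr(np.array([[477.8,-411.1,85],[512.6,-406,85],[475.7,-397.7,85],[510.5,-392.8,85]])))
P=lambda u,v:(c,220+(u+.5)/4-.5,160+(v+.5)/4-.5)
m=np.array([atz(*P(*k),84.5) for k in [(367,213),(371,385),(437,213),(434,383)]]);print(m.round(1),m.mean(0))
im=cv2.imread('pics/p7.png')[190:290,290:350].astype(float);im=np.clip((im-20)*3,0,255).astype(np.uint8);cv2.imwrite('pics/p7e.png',cv2.resize(im,None,fx=6,fy=6,interpolation=cv2.INTER_CUBIC))"
```

```text
-90 [array([[390.6, 269.3]]), array([[418.6, 269.3]])] [array([[390.8, 395.2]]), array([[418.1, 395.2]])]
-60 [array([[389.5, 320.7]]), array([[421.3, 320.7]])] [array([[389.9, 461.2]]), array([[420.6, 461.2]])]
-5 [array([[386.6, 462.3]]), array([[428.7, 462.3]])] [array([[387.2, 640.4]]), array([[427.5, 640.4]])]
mouth corners by P2 [[366.5 214.8]
 [368.3 387.4]
 [437.5 213.9]
 [435.6 386.4]]
[[ 477.5 -411.    84.5]
 [ 512.2 -405.5   84.5]
 [ 475.7 -397.8   84.5]
 [ 510.  -393.2   84.5]] [ 493.85109347 -401.88510883   84.5       ]
```

View pics/p7e.png

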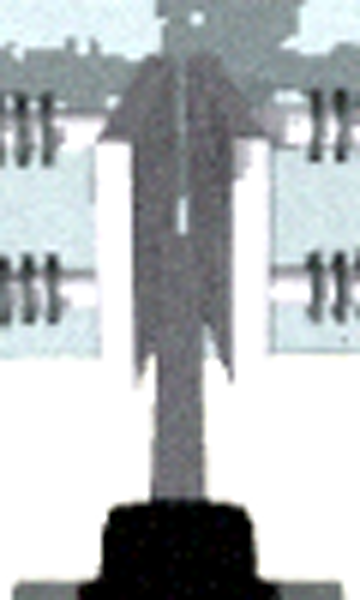

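Before descending: the blade is at u≈320 between the leaf inner edges (u≈311 and 329), so it's centred within about 0.5 mm, with the tip above the mouth. Going down to just short of contact.

```bash
python3 -m pendant '[[0,0,0,1.2,0,0,0],[0,0,0,2.4,0,0,0],[0,0,0,3.6,0,0,0],[0,0,0,4.7,0,0,0],[0,0,0,4.7,0,0,0]]'; python3 snap.py p8
cat > f.py <<'E'
from h import *
L=[]
for i in range(4):
    vision.capture('wrist'); S=sense(); L.append(np.r_[S['force'],S['eef_pos'],S['wrist_torque']])
L=np.array(L); M=quatR(S['ee_rot'])
print('F',L[:,:3].mean(0).round(2),'sd',L[:,:3].std(0).round(2),'tool',(M.T@L[:,:3].mean(0)).round(2),'p',L[:,3:6].mean(0).round(2),'T',L[:,6:].mean(0).round(2),S['grip_width'],S['time_s'],M[2].round(4))
E
python3 f.py; python3 -c "
from h import *
crop('pics/p8.png','pics/p8c.png',240,200,160,120,5)"
```

```text
time_s: 12.1
eef_pos: [493.6, -401.3, 146.5]
ee_rot: [0.463, -0.534, 0.463, 0.535]
force: [0.6, 0.2, -1.0]
grip_width: 0.141
[ 493.77432059 -401.56417925  147.38290901] [-0.61171912 -0.234838   -1.1489616 ] [-8.66538076e-01  6.26643066e-01  1.24252168e+00  5.00602807e-06
  1.27291481e+00 -2.57950976e+00] 0.8058218025862516
F [ 0.29 -0.05 -0.79] sd [0.35 0.26 0.58] tool [ 0.79 -0.28 -0.09] p [ 493.99 -401.74  148.11] T [ 0.02 -0.   -0.02] 0.13568075348913064 12.35 [-1.e+00 -5.e-04 -8.e-04]
```

View pics/p8c.png

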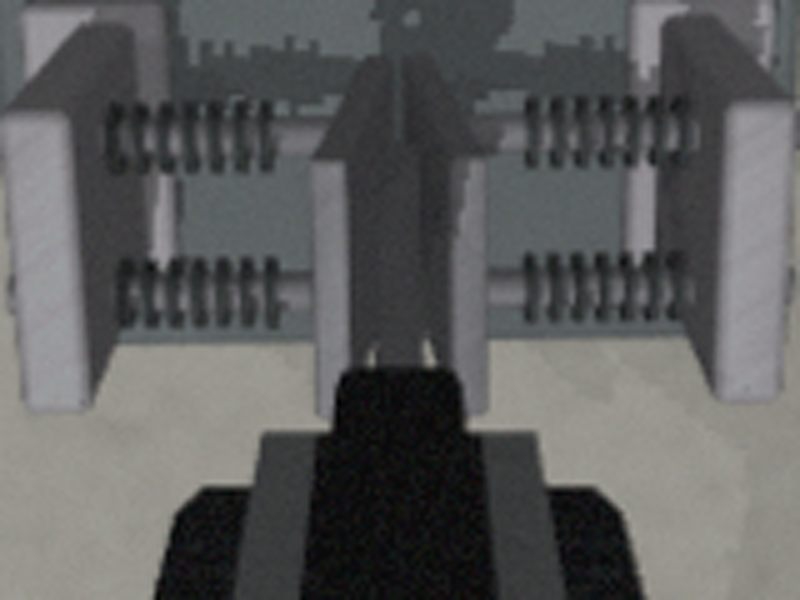

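The blade is centred between the leaves (about 402 against 401.5 in the crop) and nothing touches yet. Slow steps now, reading force each time.

```bash
python3 -m pendant '[[0,0,0,0.3,0,0,0],[0,0,0,0.6,0,0,0],[0,0,0,0.9,0,0,0],[0,0,0,1.2,0,0,0],[0,0,0,1.2,0,0,0]]'; python3 f.py;  python3 -m pendant '[[0,0,0,0.1,0,0,0],[0,0,0,0.2,0,0,0],[0,0,0,0.3,0,0,0],[0,0,0,0.3,0,0,0],[0,0,0,0.3,0,0,0]]'; python3 f.py
```

```text
time_s: 12.98
eef_pos: [493.7, -401.4, 135.3]
ee_rot: [0.463, -0.534, 0.463, 0.535]
force: [0.3, 0.9, -1.7]
grip_width: 0.137
F [-0.48  1.55 -1.04] sd [0.38 0.44 0.51] tool [1.04 0.26 1.6 ] p [ 493.79 -401.46  135.57] T [0.26 0.05 0.03] 0.13650621137293403 13.175 [-1.e+00  1.e-04  3.e-04]
time_s: 13.8
eef_pos: [493.8, -401.5, 132.6]
ee_rot: [0.463, -0.534, 0.463, 0.534]
force: [0.4, 1.8, -0.2]
grip_width: 0.137
F [-0.27  1.89 -0.54] sd [0.46 0.3  0.56] tool [ 0.54 -0.    1.9 ] p [ 493.84 -401.52  132.59] T [0.43 0.01 0.03] 0.13675670847255275 14.0 [-1.e+00 -0.e+00  1.e-04]
```

Contact with the right leaf comes first (+1.9 N in y). Shifting 0.3 mm towards +y and going deeper.

```bash
python3 -m pendant '[[0,0,0,0,0,0.03,0],[0,0,0,0.1,0,0.03,0],[0,0,0,0.2,0,0.03,0],[0,0,0,0.3,0,0.03,0],[0,0,0,0.3,0,0.03,0]]'; python3 f.py
```

```text
time_s: 14.62
eef_pos: [493.8, -401.3, 129.7]
ee_rot: [-0.463, 0.534, -0.463, -0.534]
force: [0.8, 0.3, 1.4]
grip_width: 0.136
F [-0.1   1.15  1.08] sd [0.52 0.49 0.34] tool [-1.08 -0.06  1.15] p [ 493.82 -401.34  129.68] T [0.3  0.01 0.02] 0.13800240151313473 14.825 [-1.e+00 -1.e-04 -2.e-04]
```

```bash
python3 -m pendant '[[0,0,0,0,0,0.02,0],[0,0,0,0.1,0,0.02,0],[0,0,0,0.2,0,0.02,0],[0,0,0,0.3,0,0.02,0],[0,0,0,0.3,0,0.02,0]]'; python3 f.py
```

```text
time_s: 15.45
eef_pos: [493.8, -401.1, 126.7]
ee_rot: [-0.463, 0.534, -0.463, -0.534]
force: [-0.1, 0.6, 2.4]
grip_width: 0.135
F [0.16 0.49 2.77] sd [0.23 0.3  0.33] tool [-2.77 -0.23  0.46] p [ 493.78 -401.14  126.67] T [ 0.08 -0.03  0.04] 0.13771810179085828 15.65 [-1.e+00 -1.e-04 -2.e-04]
```

```bash
python3 -m pendant '[[0,0,0,0.1,0,0.01,0],[0,0,0,0.2,0,0.01,0],[0,0,0,0.3,0,0.01,0],[0,0,0,0.35,0,0.01,0],[0,0,0,0.35,0,0.01,0]]'; python3 f.py; python3 snap.py p9; python3 -c "
from h import *
crop('pics/p9.png','pics/p9c.png',230,190,180,130,4.4)"
```

```text
time_s: 16.27
eef_pos: [493.8, -401.1, 123.2]
ee_rot: [-0.463, 0.534, -0.463, -0.534]
force: [0.3, 0.1, 4.9]
grip_width: 0.131
F [-0.05  0.3   4.36] sd [0.25 0.43 0.79] tool [-4.36  0.    0.3 ] p [ 493.79 -401.06  123.24] T [-0.02 -0.04  0.07] 0.1353104632043554 16.475 [-1.e+00 -1.e-04 -3.e-04]
[ 493.78291475 -401.04925016  123.25619157] [-0.11085318 -0.1553102   4.83795897] [-8.65973504e-01  6.48574132e-01  1.27107249e+00 -4.96014599e-05
  1.22168316e+00 -2.57896091e+00] 0.0020415365244161876
```

View pics/p9c.png

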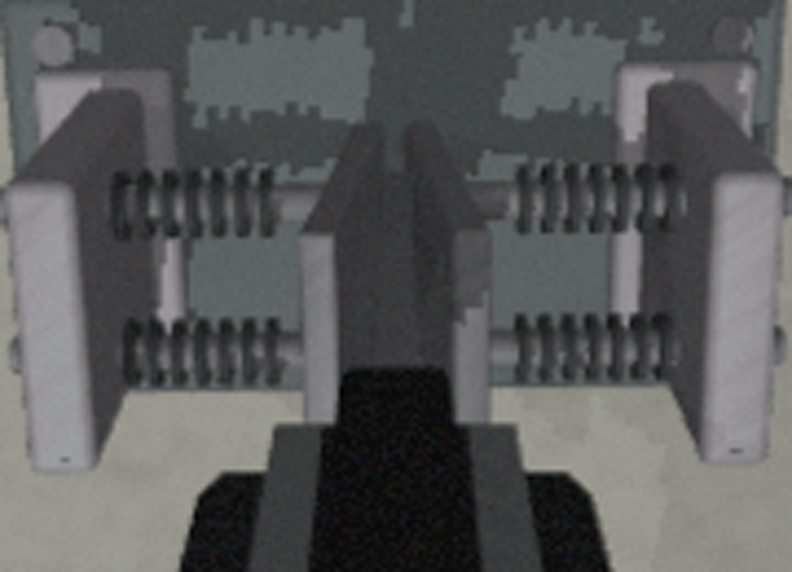

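Push is about 5.2 N (4.4–4.8 N measured plus the 0.75 N weight reading) and lateral force about 0. The gap at the leaves' lower edges has opened by about 2 mm, roughly 1 mm per leaf. One last hold and check, then I'll hand in.

```bash
python3 -m pendant '[[0,0,0,0,0,0,0],[0,0,0,0,0,0,0],[0,0,0,0,0,0,0],[0,0,0,0,0,0,0],[0,0,0,0,0,0,0]]'; python3 f.py; python3 -c "
from rig import job
print(job.finish_job())"
```

```text
time_s: 17.15
eef_pos: [493.8, -401.0, 123.2]
ee_rot: [-0.463, 0.534, -0.463, -0.534]
force: [0.8, -0.7, 4.5]
grip_width: 0.132
F [ 0.34 -0.2   5.42] sd [0.52 0.64 0.65] tool [-5.42 -0.31 -0.25] p [ 493.79 -401.04  123.24] T [-0.02 -0.02  0.06] 0.13413747629871084 17.35 [-1.e+00 -1.e-04 -2.e-04]
the job is handed in; nothing more can be done
None
```

I pressed the bar, square and round keys in that order, drew the wide blade out of its holder, and slid it between the clamp's leaves. I handed the job in at about 17 s, holding it there; no verdict was reported.

- **Keys:** each went down to its stop, at TCP heights of 26.4–27.1 mm and forces of 5–15 N.
- **Push:** the last reading was about 5–6 N, the blade's weight included. It had grown by about 0.5 N per mm of depth, as the task text said it would.
- **Leaves:** sideways force was about 0 N, so both leaves are loaded evenly. From the force and the widened lower gap in the picture, I estimate each is pushed out about 1 mm. I could not read the leaf travel directly.
- **Blade:** still and gripped (opening 0.134), with the tool pointing straight down. The tip should be about 52 mm below the mouth, assuming it did not slip in the grip.
- **Disagreement:** the right leaf touched first, with the blade about 0.5 mm off centre, so I moved it 0.6 mm to the left (+y) during the insertion. The initial camera positions also differed by 3–5 mm between views, which close wrist pictures settled.
- **Not checked:** I took no final picture of the narrow blade or the loose items. The earlier wrist pictures showed nothing disturbed.

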